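Crack open the vented dry chamber and hold its lid ajar

TASK

Two dry chambers stand on the bench; the one with the mushroom-shaped breather on its port is vented, the one with the flat plug is still under vacuum, so leave its lid shut. Take the vented chamber's lid by its bow handle, pull it free of its sticky seal without letting it fly open, and hold it only slightly ajar, steady, with a gap of about 3 cm at the front, for two seconds or more. Finish while still holding the handle with the lid ajar like that, and do not knock the other things about.

Things in the scene. Friction and masses are not known exactly. Their poses are not given: they have to be found in the camera images.
- chamber_a: One of two identical fixed dry chambers: round aluminium pot, 164 mm across its foot, lid top 104 mm above the table; this one stands on the robot's left (+y). Origin: centre of its underside; its x axis points horizontally to the lid's hinge at the back, y to its vent port, z up. A 36 mm square port block, 60 mm high, stands 108 mm from the origin along +y and carries one fitting on top.
- lid_a: Lid of chamber_a: grey disc 158 mm across, 10 mm thick, hinged at the back. Origin: on the hinge axis; axes as the chamber's, turning with the lid. Near its front stands a steel bow handle: round bar 10 mm thick, 72 mm long between its two posts, parallel to y, bar centre 38 mm above the lid's top.
- opening_a (a joint): Hinge of lid_a: 0 = shut, grows in rad as its front rises (front edge 169 mm from the hinge: 0.18 rad is a gap of 30 mm). The seal holds until about 15 N upward at the handle, lets go within the first 10 mm of lift and then nudges the lid up; after that only 2 to 4 N of weight is left. Let go, the lid drops shut or onto the seal (under 0.09 rad).
- grip_a (a point): Middle of the handle bar of lid_a; with the lid shut it is 142 mm above the table and 145 mm in front of (chamber's -x) and 45 mm above the hinge axis.
- hinge_a (a point): Middle of the hinge axis of lid_a, at the back of chamber_a, 97 mm above the table, 90 mm from the chamber's origin along its +x. The axis is level, along the chamber's y; the lid turns about it.
- chamber_b: One of two identical fixed dry chambers: round aluminium pot, 164 mm across its foot, lid top 104 mm above the table; this one stands on the robot's right (-y). Origin: centre of its underside; its x axis points horizontally to the lid's hinge at the back, y to its vent port, z up. A 36 mm square port block, 60 mm high, stands 108 mm from the origin along +y and carries one fitting on top.
- lid_b: Lid of chamber_b: grey disc 158 mm across, 10 mm thick, hinged at the back. Origin: on the hinge axis; axes as the chamber's, turning with the lid. Near its front stands a steel bow handle: round bar 10 mm thick, 72 mm long between its two posts, parallel to y, bar centre 38 mm above the lid's top.
- opening_b (a joint): Hinge of lid_b: 0 = shut, grows in rad as its front rises (front edge 169 mm from the hinge: 0.18 rad is a gap of 30 mm). The seal holds until about 15 N upward at the handle, lets go within the first 10 mm of lift and then nudges the lid up; after that only 2 to 4 N of weight is left. Let go, the lid drops shut or onto the seal (under 0.09 rad).
- grip_b (a point): Middle of the handle bar of lid_b; with the lid shut it is 142 mm above the table and 145 mm in front of (chamber's -x) and 45 mm above the hinge axis.
- hinge_b (a point): Middle of the hinge axis of lid_b, at the back of chamber_b, 97 mm above the table, 90 mm from the chamber's origin along its +x. The axis is level, along the chamber's y; the lid turns about it.
- breather: Steel mushroom-shaped vent breather: 14 mm stem with a 40 mm wide domed head, 46 mm tall, fixed on top of one chamber's port block: that chamber is vented. Origin: centre of its underside.
- plug: Steel flat blanking plug: plain disc 22 mm across, 10 mm high, fixed on top of the other chamber's port block: that chamber is still under vacuum. Origin: centre of its underside.
- brass_weight: Bystander: brass cylinder, 34 mm across, 30 mm high, between the chambers. Origin: centre of its underside.
- screwdriver: Bystander: screwdriver lying in front of the chambers. Origin: on its underside, near the middle.
- grease_tin: Bystander: small round tin, 58 mm across, 45 mm high. Origin: centre of its underside.
- magnet: Bystander: dark steel bar magnet, 80 x 16 x 12 mm. Origin: centre of its underside.
- beaker: Bystander: clear beaker, 70 mm across, 85 mm high, beyond the chambers. Origin: centre of its underside.
- resonator: Bystander: wooden resonance box 170 x 80 x 60 mm with an upright tuning fork, 230 mm tall in all, on the far left. Origin: centre of its underside.
- terminal_box: Bystander: green terminal box 120 x 90 x 60 mm, on the far right. Origin: centre of its underside.
Mind the look-alikes: they are no part of the job. What is shaped like the chamber_a but purple is not meant.

How it is judged (in metres and radians):
On the way:
1. the vented chamber's lid is broken free and held ajar by its handle, steady, for 1.5 s (((horizontal distance between breather and chamber_a below 0.13 m and value of joint opening_a between 0.11 and 0.28 rad and velocity of joint opening_a between -0.15 and 0.15 rad/s and contact force between the fingers and lid_a above 1 N and distance between the grasp point and grip_a below 0.04 m and value of joint opening_b below 0.02 rad) or (horizontal distance between breather and chamber_b below 0.13 m and value of joint opening_b between 0.11 and 0.28 rad and velocity of joint opening_b between -0.15 and 0.15 rad/s and contact force between the fingers and lid_b above 1 N and distance between the grasp point and grip_b below 0.04 m and value of joint opening_a below 0.02 rad))), for 1.5 s.
At the end, for the whole second after the job is handed in: The vented (breather) chamber's lid stands 0.11 to 0.28 rad open (gap 18 to 47 mm at the front), steady (under 0.15 rad/s); the fingers press on it with over 1 N, the grasp point within 40 mm of its bar's middle; the other lid is shut (under 0.02 rad) (((horizontal distance between breather and chamber_a below 0.13 m and value of joint opening_a between 0.11 and 0.28 rad and velocity of joint opening_a between -0.15 and 0.15 rad/s and contact force between the fingers and lid_a above 1 N and distance between the grasp point and grip_a below 0.04 m and value of joint opening_b below 0.02 rad) or (horizontal distance between breather and chamber_b below 0.13 m and value of joint opening_b between 0.11 and 0.28 rad and velocity of joint opening_b between -0.15 and 0.15 rad/s and contact force between the fingers and lid_b above 1 N and distance between the grasp point and grip_b below 0.04 m and value of joint opening_a below 0.02 rad))); the arm keeps its last pose, push and grip.
It fails at once if the lid of a chamber that is still under vacuum is lifted (more than 0.03 rad) ((not (horizontal distance between breather and chamber_a below 0.13 m) and value of joint opening_a above 0.03 rad) or (not (horizontal distance between breather and chamber_b below 0.13 m) and value of joint opening_b above 0.03 rad)).
It fails at once if a lid flies wide open (more than 0.45 rad, about 75 mm at the front) (value of joint any of opening_a, opening_b above 0.45 rad).
It fails at once if a bystander is pushed away (more than 40 mm) (distance of any of brass_weight, screwdriver, grease_tin, magnet, beaker, resonator, terminal_box from where it was at the start of the episode above 0.04 m).
It also fails if it takes over 42 s, if anything falls off the work surface, if the arm or the gripper's body presses on something with over 40 N, if the wrist force passes 120 N, or if a joint passes its speed limit or range.

ROBOT

A 6-joint arm with a two-finger parallel gripper is mounted at the origin on the work surface. World frame = base frame: x ahead of the robot, y to its left, z up, the work surface at z = 0. Lengths are in mm, angles in degrees, forces in N, time in s.
With the tool pointing down it reaches from about 300 to 850 mm from the base axis. Payload 4.2 kg.
Tool frame: the origin (TCP) lies at the very end of the fingers, on their centre line; the grasp point (between the pads) lies 19 mm behind it (env.grasp_offset is the distance from the TCP to the grasp point, in mm); z points along the fingers, y is the line along which they close (so a half turn about z gives the same grasp; the last joint's range is limited). The gripper opens to 91 mm and grips with 3 to 60 N. Pads are 32 mm wide; open, the fingers measure 118 mm over their backs; the gripper's body (76 mm by 178 mm) begins 60 mm behind the grasp point.
Start: joints at [70.417, 18.312, 89.639, -0, 72.044, -1.146], TCP at [181.861, 545.5, 213.976] pointing down, gripper open.
Joint ranges: [-177.97, 177.97], [-48.28, 115.42], [12.27, 149.76], [-77.06, 257.06], [2.81, 150.46], [-146.56, 146.56]. Speed limits (degrees/s): [147.25, 147.25, 180, 180, 180, 180].

INTERFACE

Orientations are given as [roll, pitch, yaw] about the fixed x, y, z axes, in that order (R = Rz(yaw) Ry(pitch) Rx(roll)).
In Python, from workcell import env gives the robot as it stands. The module is installed in compiled form; this text tells all that it offers.
- The arm moves only by the tool send_rows, never from a script. Its argument "motion" is a list of rows, each an object of numbers: "tx", "ty", "tz": the shift along the tool's x, y, z in units of 500 mm (1.0 is 500 mm); "rx", "ry", "rz": the turn, a rotation vector about the tool's x, y, z in units of 30 degrees (1.0 is 30 degrees); "gripper": the closure, from -1 (fully open) to 1 (shut). In form: [{"tx": .., "ty": .., "tz": .., "rx": .., "ry": .., "rz": .., "gripper": ..}, ...]. A call has 1 to 12 rows; each row shifts and turns the commanded pose from where the row before left it, along the tool's axes as they then stand; what a row does not reach is not made up. A row lasts 1/8 s, in which the tool goes at most 62.5 mm and 10.7 degrees, less where a joint would pass 70% of its speed; a pose out of reach is approached as far as the arm can. A call with a number of a shift or a turn outside -1 to 1 is refused whole. A call with a gripper value outside its range is refused whole. The fingers move at their own pace and stop on an object; "grip_force" is the grip in N (left out, the last holds). Time passes only in rows, so rows that do not move let the fingers close. It gives the time, the measured TCP pose, the force, the opening and the grip force at its end, in the units of the state.
- env.state(): the state, without advancing time (a new reading comes with each control period).
- env.grab_frame(name): name is "scene" or "top" or "wrist"; returns a dict with "frame" (420x560x3 uint8, red, green, blue), "vertical_fov" (degrees; the focal length in pixels is half the picture's height over the tangent of half this angle, whatever the lens; pixels are square), "cx", "cy" (the principal point, pixels), "rvec" (rotation vector, rad) and "tvec" (3), from world to camera coordinates, as OpenCV has them; the wrist camera has in their place "T_tool_cam" (4x4, takes a point from camera to tool coordinates, whose origin is the TCP and whose axes are the flange's). Camera axes: x right, y down, z forward; pixel columns grow to the right and rows downward; lengths in mm; the calibration is good to about 2 mm. A picture is of the moment at which its call begins: read the wrist's pose just before it. There is no depth.
- env.job_done(): hands the job in; it is judged then, once.
The state is a dict: "time_s": time; "qpos": joint angles; "qvel": joint speeds; "effort": joint torques, N m; "ee_pos": TCP position; "ee_rot": TCP orientation; "force": force on the tool from outside, world axes, zero at the start; "torque": the same for the moment, N m; "gripper_width": finger opening in mm; "gripper_force": force on a finger pad.
Only numpy, scipy, OpenCV 4.12 (cv2) and the standard library are available. Lean on these libraries where they do the work, as an engineer would, in place of code of your own. Each camera call takes 0.05 s, during which the arm holds its last target. There are 200 camera calls.

## Working session

There is one attempt and no reset: what is moved stays moved. The work goes in short steps, Python scripts to look and compute and a tool call to move; the robot and the scene stay as the last step left them, time stands still between calls to the robot, and variables do not carry over. Pictures are saved under pics/ and viewed, at most 10 in all, crops included, and the job is handed in when it is done.

Besides the shell and the picture viewer there is one more tool, called after ">>>" in YAML: its name, and indented under it one key for each argument. send_rows: Moves the arm, as the interface text tells. Shifts and turns lie within -1 to 1; 1 stands for 500 mm of shift or 30 degrees of turn. Its arguments: {"type":"object","properties":{"motion":{"type":"array"},"grip_force":{"type":"number"}},"required":["motion"]}

```bash
mkdir -p pics
cat > h.py <<'E'
import numpy as np, cv2, pickle
from workcell import env
def grab(n):
    s=env.state(); g=env.grab_frame(n); g['state']=s
    pickle.dump(g,open(f'{n}.pkl','wb')); return g
def cam(g):
    f=g['frame'].shape[0]/2/np.tan(np.radians(g['vertical_fov'])/2)
    K=np.array([[f,0,g['cx']],[0,f,g['cy']],[0,0,1.]])
    R=cv2.Rodrigues(np.array(g['rvec'],float))[0]; return K,R,np.array(g['tvec'],float).ravel()
def ray(g,uv,z):
    K,R,t=cam(g); o=-R.T@t; d=R.T@np.linalg.inv(K)@np.array([*uv,1.]); return o+d*(z-o[2])/d[2]
def proj(g,P):
    K,R,t=cam(g); p=K@(R@np.array(P,float)+t); return p[:2]/p[2]
E
python3 - <<'E'
from h import *
for n in ('scene','top'):
    g=grab(n); cv2.imwrite(f'pics/{n}0.png',cv2.resize(g['frame'][:,:,::-1],(800,600)))
    K,R,t=cam(g); print(n,g['vertical_fov'],-R.T@t)
print(env.state(),env.grasp_offset)
E
```

```text
scene 46.7863543928493 [1079.2579537   666.22146554 1250.6037652 ]
top 56.151645029845554 [ 458.3399096    14.55600824 1199.13221158]
{'time_s': 0.1, 'qpos': array([ 7.04184282e+01,  1.83477316e+01,  8.96988991e+01, -3.93924914e-05,
        7.20411232e+01, -1.14807624e+00]), 'qvel': array([ 0.11558247, -0.09977203, -0.13131176, -0.10032715, -0.01347677,
        0.00261942]), 'effort': array([ 1.66856200e-03, -4.13337207e+01, -2.32506216e+01,  7.29277125e-02,
        4.24142880e-02, -4.99462112e-05]), 'ee_pos': array([181.6925606 , 545.0842704 , 213.21030262]), 'ee_rot': array([-1.79912263e+02, -1.72082260e-03,  1.61566515e+02]), 'force': array([-0.98335569,  1.07693757,  0.7263454 ]), 'torque': array([ 0.01521109, -0.00176699, -0.00186299]), 'gripper_force': 0.0, 'gripper_width': 91.08616291016332} 18.8
```

View pics/scene0.png

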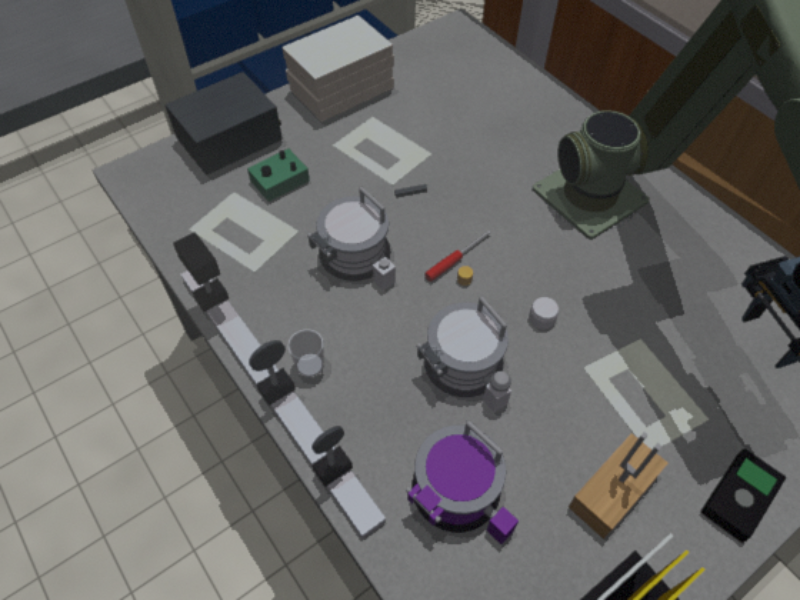

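View pics/top0.png

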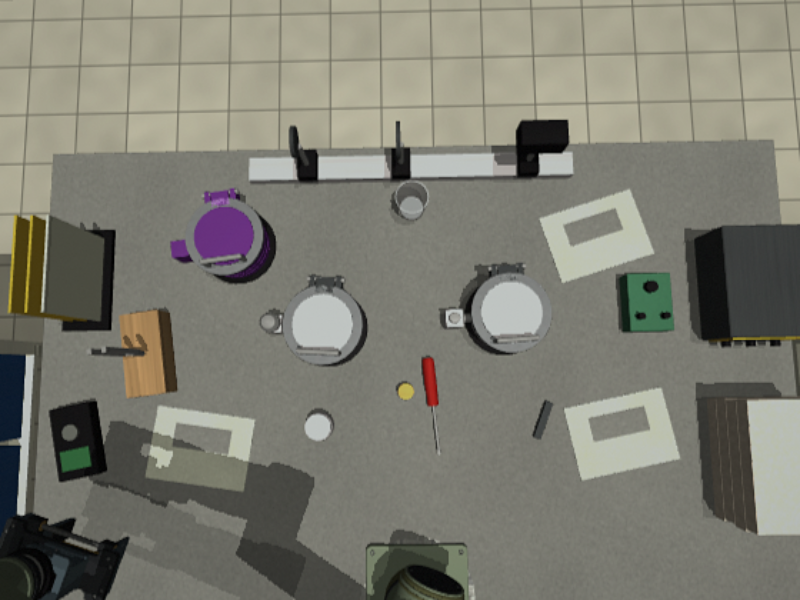

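The mushroom breather is on the left chamber, chamber_a: about (270,321) in the top view and (500,382) in the scene view. Chamber_b on the right has the flat plug at (454,317). The purple chamber is a decoy. A's bar is near (319,351) in the top view. I'll zoom in on A in both views.

Run:
```python
from h import *
T=pickle.load(open('top.pkl','rb'));S=pickle.load(open('scene.pkl','rb'))
# crops at 5.5x: origins in native px
a=T['frame'][185:265,175:265,::-1]; b=S['frame'][200:290,285:375,::-1]
a=cv2.resize(a,None,fx=4.4,fy=4.4,interpolation=3); b=cv2.resize(b,None,fx=4.4,fy=4.4,interpolation=3)
o=np.zeros((400,800,3),np.uint8); o[:a.shape[0],:a.shape[1]]=a; o[:b.shape[0],400:400+b.shape[1]]=b
cv2.imwrite('pics/crop0.png',o)
# predicted breather head with top view, z=100
print(ray(T,(270*.7,321*.7),95), ray(S,(500*.7,380*.7),95))
print('plug',ray(T,(454*.7,317*.7),70), ray(S,(384*.7,263*.7),70))
```

```text
[557.12048935 282.62354156  95.        ] [557.63563951 289.98150798  95.        ]
plug [561.6960045  -82.99999641  70.        ] [561.1055274  -78.47533802  70.        ]
```

View pics/crop0.png

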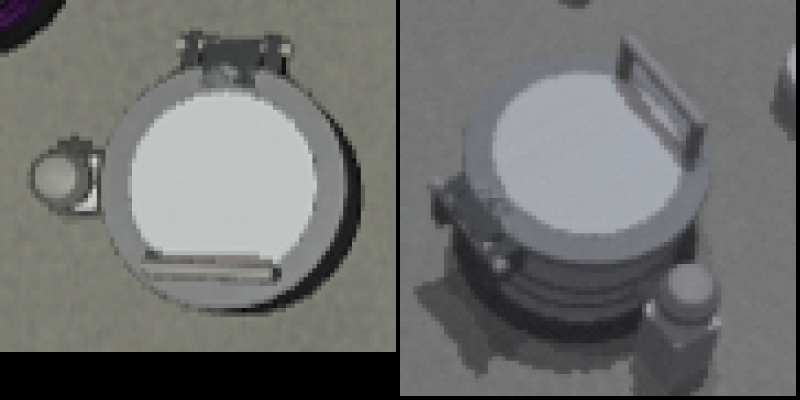

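The crop confirms the mushroom on A's port. In the top crop, the bar runs from (143,270) to (279,274) and the lid disc is centred at about (224,187). In the scene crop, the bar runs from (626,40) to (704,125).

Run:
```python
from h import *
T=pickle.load(open('top.pkl','rb'));S=pickle.load(open('scene.pkl','rb'))
c=lambda u,v:np.array([175+u/4.4-.4,185+v/4.4-.4]); d=lambda u,v:np.array([285+(u-400)/4.4-.4,200+v/4.4-.4])
e1,e2=ray(T,c(143,270),142),ray(T,c(279,274),142)
print('top ends',e1,e2,'len',np.linalg.norm(e1-e2),'mid',(e1+e2)/2,'yaw',np.degrees(np.arctan2(*(e1-e2)[:2])))
f1,f2=ray(S,d(626,40),142),ray(S,d(704,125),142)
print('scene ends',f1,f2,'len',np.linalg.norm(f1-f2),'mid',(f1+f2)/2)
K,R,t=cam(T);K2,R2,t2=cam(S)
X=cv2.triangulatePoints(K@np.c_[R,t],K2@np.c_[R2,t2],(c(143,270)+c(279,274))/2,(d(626,40)+d(704,125))/2);print('tri',(X[:3]/X[3]).T)
# white inner disc fit
g=T['frame'];m=(g[185:265,175:265].min(2)>190).astype(np.uint8)
cs=max(cv2.findContours(m,0,1)[0],key=cv2.contourArea);h=cv2.convexHull(cs)
(u,v),r=cv2.minEnclosingCircle(h);print('disc',u+175,v+185,r)
o=ray(T,(u+175,v+185),104);print('centre',o, 'radius',np.linalg.norm(ray(T,(u+175+r,v+185),104)-o))
o2=ray(T,c(224,187.5),102);print('lid outer centre',o2)
h1=ray(T,c(235,50),100);print('hinge approx',h1)
```

```text
top ends [494.83183992 221.74334687 142.        ] [491.19358852 138.56489863 142.        ] len 83.25797934282886 mid [493.01271422 180.15412275 142.        ] yaw 2.504538932277648
scene ends [492.11629504 146.90272387 142.        ] [494.4470421  223.92974534 142.        ] len 77.06227623861814 mid [493.28166857 185.41623461 142.        ]
tri [[491.55737527 182.57248135 136.51628719]]
disc 225.18468475341797 226.68017959594727 20.9111385345459
centre [549.19000655 178.79575786 104.        ] radius 58.561551413322654
lid outer centre [547.84353354 178.18346738 102.        ]
hinge approx [636.60472332 171.46821809 100.        ]
```

A's bar centre is at about (493,182,142). The bar's length and height check out, and so does its distance to the lid centre (55 mm). The chamber yaw is about -3.5°. I'll move above it.

>>> send_rows:
  motion:
    - {"tz": -0.09,"gripper": -1}
    - {"tz": -0.09,"gripper": -1}
    - {"tx": -0.082,"ty": -0.049,"gripper": -1}
    - {"tx": -0.082,"ty": -0.049,"gripper": -1}
    - {"tx": -0.082,"ty": -0.049,"gripper": -1}
    - {"tx": -0.082,"ty": -0.049,"gripper": -1}
    - {"tx": -0.082,"ty": -0.049,"gripper": -1}
    - {"tx": -0.082,"ty": -0.049,"gripper": -1}
    - {"tx": -0.082,"ty": -0.049,"gripper": -1}
    - {"tx": -0.082,"ty": -0.049,"gripper": -1}
    - {"tx": -0.082,"ty": -0.049,"gripper": -1}
    - {"tx": -0.082,"ty": -0.049,"gripper": -1}

```text
invalid input at $.motion[0]: expected keys tx, ty, tz, rx, ry, rz, gripper
```

>>> send_rows:
  motion:
    - {"rz": 0.313,"gripper": -1}
    - {"rz": 0.313,"gripper": -1}
    - {"rz": 0.313,"gripper": -1}
    - {"rz": 0.313,"gripper": -1}
    - {"rz": 0.313,"gripper": -1}
    - {"rz": 0.313,"gripper": -1}
    - {"rz": 0.313,"gripper": -1}
    - {"rz": 0.313,"gripper": -1}
    - {"gripper": -1}
    - {"gripper": -1}

```text
invalid input at $.motion[0]: expected keys tx, ty, tz, rx, ry, rz, gripper
```

Run:
```python
from h import *
g=grab('wrist'); cv2.imwrite('pics/w0.png',g['frame'][:,:,::-1]); print(g['state']['ee_pos'],g['state']['ee_rot'],g['T_tool_cam'],g['vertical_fov'],g['state']['force'])
```

```text
[181.6925606  545.0842704  213.21030262] [-1.79912263e+02 -1.72082260e-03  1.61566515e+02] [[ 3.77930853e-04 -9.69042602e-01 -2.46893283e-01  7.02874047e+01]
 [ 9.99999872e-01  2.82924692e-04  4.20281683e-04  1.95287199e-01]
 [-3.37418650e-04 -2.46893410e-01  9.69042584e-01 -1.69897710e+02]
 [ 0.00000000e+00  0.00000000e+00  0.00000000e+00  1.00000000e+00]] 71.00554327130385 [-0.98335569  1.07693757  0.7263454 ]
```

View pics/w0.png

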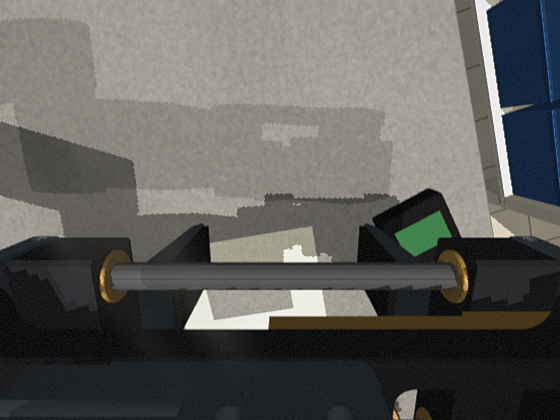

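The rows were refused because every key is required, so the arm has not moved; the wrist view shows only the start area. I'll resend with all keys.

>>> send_rows:
  motion:
    - {"tx": 0,"ty": 0,"tz": -0.09,"rx": 0,"ry": 0,"rz": 0,"gripper": -1}
    - {"tx": 0,"ty": 0,"tz": -0.09,"rx": 0,"ry": 0,"rz": 0,"gripper": -1}
    - {"tx": -0.082,"ty": -0.049,"tz": 0,"rx": 0,"ry": 0,"rz": 0,"gripper": -1}
    - {"tx": -0.082,"ty": -0.049,"tz": 0,"rx": 0,"ry": 0,"rz": 0,"gripper": -1}
    - {"tx": -0.082,"ty": -0.049,"tz": 0,"rx": 0,"ry": 0,"rz": 0,"gripper": -1}
    - {"tx": -0.082,"ty": -0.049,"tz": 0,"rx": 0,"ry": 0,"rz": 0,"gripper": -1}
    - {"tx": -0.082,"ty": -0.049,"tz": 0,"rx": 0,"ry": 0,"rz": 0,"gripper": -1}
    - {"tx": -0.082,"ty": -0.049,"tz": 0,"rx": 0,"ry": 0,"rz": 0,"gripper": -1}
    - {"tx": -0.082,"ty": -0.049,"tz": 0,"rx": 0,"ry": 0,"rz": 0,"gripper": -1}
    - {"tx": -0.082,"ty": -0.049,"tz": 0,"rx": 0,"ry": 0,"rz": 0,"gripper": -1}
    - {"tx": -0.082,"ty": -0.049,"tz": 0,"rx": 0,"ry": 0,"rz": 0,"gripper": -1}
    - {"tx": -0.082,"ty": -0.049,"tz": 0,"rx": 0,"ry": 0,"rz": 0,"gripper": -1}

```text
time_s: 1.65
ee_pos: [494.0, 182.0, 303.7]
ee_rot: [-180.0, -0.0, 161.6]
force: [0.8, -0.2, -0.5]
gripper_width: 91.1
gripper_force: 0.0
```

>>> send_rows:
  motion:
    - {"tx": 0,"ty": 0,"tz": 0,"rx": 0,"ry": 0,"rz": 0.313,"gripper": -1}
    - {"tx": 0,"ty": 0,"tz": 0,"rx": 0,"ry": 0,"rz": 0.313,"gripper": -1}
    - {"tx": 0,"ty": 0,"tz": 0,"rx": 0,"ry": 0,"rz": 0.313,"gripper": -1}
    - {"tx": 0,"ty": 0,"tz": 0,"rx": 0,"ry": 0,"rz": 0.313,"gripper": -1}
    - {"tx": 0,"ty": 0,"tz": 0,"rx": 0,"ry": 0,"rz": 0.313,"gripper": -1}
    - {"tx": 0,"ty": 0,"tz": 0,"rx": 0,"ry": 0,"rz": 0.313,"gripper": -1}
    - {"tx": 0,"ty": 0,"tz": 0,"rx": 0,"ry": 0,"rz": 0.313,"gripper": -1}
    - {"tx": 0,"ty": 0,"tz": 0,"rx": 0,"ry": 0,"rz": 0.313,"gripper": -1}
    - {"tx": 0,"ty": 0,"tz": 0,"rx": 0,"ry": 0,"rz": 0,"gripper": -1}
    - {"tx": 0,"ty": 0,"tz": 0,"rx": 0,"ry": 0,"rz": 0,"gripper": -1}

```text
time_s: 2.9
ee_pos: [493.2, 183.4, 303.8]
ee_rot: [-180.0, 0.0, 86.6]
force: [-0.2, 0.2, -0.7]
gripper_width: 91.0
gripper_force: 0.0
```

Run:
```python
from h import *
g=grab('wrist'); cv2.imwrite('pics/w1.png',g['frame'][:,:,::-1]); s=g['state'];print(s['ee_pos'],s['ee_rot'],s['force'],s['qpos'])
```

```text
[493.23206708 183.35473995 303.76905299] [-1.79978869e+02  6.32255397e-03  8.65728908e+01] [-0.24044489  0.20823501 -0.72416273] [1.91384674e+01 1.13434494e+01 8.63934032e+01 2.29098967e-03
 8.22850868e+01 2.25652698e+01]
```

View pics/w1.png

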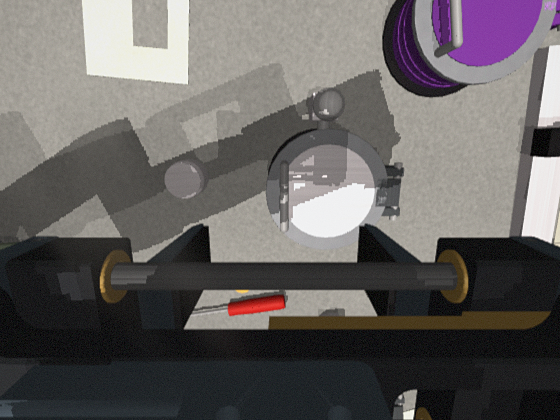

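The wrist view shows the mushroom at (328,104) beside A. The bar runs from about (285,164) to (284,230), between and ahead of the fingers. I'll check it by ray.

Run:
```python
from h import *
from scipy.spatial.transform import Rotation as Ro
g=pickle.load(open('wrist.pkl','rb'));s=g['state']
M=np.eye(4);M[:3,:3]=Ro.from_euler('xyz',s['ee_rot'],degrees=True).as_matrix();M[:3,3]=s['ee_pos']
M=M@g['T_tool_cam'];f=210/np.tan(np.radians(g['vertical_fov'])/2)
def r(u,v,z):
    d=M[:3,:3]@[(u-g['cx'])/f,(v-g['cy'])/f,1];return M[:3,3]+d*(z-M[2,3])/d[2]
a,b=r(285,164,142),r(284,230,142);print(a,b,(a+b)/2,np.linalg.norm(a-b),'breather',r(328,104,98),'disc',r(326,189,104))
```

```text
[496.2649652  221.51177495 142.        ] [490.57696623 144.21690708 142.        ] [493.42096572 182.86434102 142.        ] 77.5038704279583 breather [552.20241831 285.97696713  98.        ] disc [546.49782975 183.28127253 104.        ]
```

Three views agree on the bar centre to within about 3 mm, so I'll descend and close.

>>> send_rows:
  motion:
    - {"tx": 0,"ty": 0,"tz": 0.06,"rx": 0,"ry": 0,"rz": 0,"gripper": -1}
    - {"tx": 0,"ty": 0,"tz": 0.06,"rx": 0,"ry": 0,"rz": 0,"gripper": -1}
    - {"tx": 0,"ty": 0,"tz": 0.06,"rx": 0,"ry": 0,"rz": 0,"gripper": -1}
    - {"tx": 0,"ty": 0,"tz": 0.06,"rx": 0,"ry": 0,"rz": 0,"gripper": -1}
    - {"tx": 0,"ty": 0,"tz": 0.04,"rx": 0,"ry": 0,"rz": 0,"gripper": -1}
    - {"tx": 0,"ty": 0,"tz": 0.03,"rx": 0,"ry": 0,"rz": 0,"gripper": -1}
    - {"tx": 0,"ty": 0,"tz": 0.02,"rx": 0,"ry": 0,"rz": 0,"gripper": -1}
    - {"tx": 0,"ty": 0,"tz": 0.02,"rx": 0,"ry": 0,"rz": 0,"gripper": -1}
    - {"tx": 0,"ty": 0,"tz": 0.01,"rx": 0,"ry": 0,"rz": 0,"gripper": -1}
    - {"tx": 0,"ty": 0,"tz": 0,"rx": 0,"ry": 0,"rz": 0,"gripper": -1}

```text
time_s: 4.2
ee_pos: [493.3, 183.4, 123.9]
ee_rot: [-180.0, -0.0, 86.4]
force: [0.9, 0.4, -0.5]
gripper_width: 91.1
gripper_force: 0.0
```

>>> send_rows:
  motion:
    - {"tx": 0,"ty": 0,"tz": 0,"rx": 0,"ry": 0,"rz": 0,"gripper": 1}
    - {"tx": 0,"ty": 0,"tz": 0,"rx": 0,"ry": 0,"rz": 0,"gripper": 1}
    - {"tx": 0,"ty": 0,"tz": 0,"rx": 0,"ry": 0,"rz": 0,"gripper": 1}
    - {"tx": 0,"ty": 0,"tz": 0,"rx": 0,"ry": 0,"rz": 0,"gripper": 1}
    - {"tx": 0,"ty": 0,"tz": 0,"rx": 0,"ry": 0,"rz": 0,"gripper": 1}
    - {"tx": 0,"ty": 0,"tz": 0,"rx": 0,"ry": 0,"rz": 0,"gripper": 1}
    - {"tx": 0,"ty": 0,"tz": 0,"rx": 0,"ry": 0,"rz": 0,"gripper": 1}
    - {"tx": 0,"ty": 0,"tz": 0,"rx": 0,"ry": 0,"rz": 0,"gripper": 1}
  grip_force: 40

```text
time_s: 5.2
ee_pos: [493.3, 183.4, 123.9]
ee_rot: [180.0, -0.0, 86.4]
force: [-0.2, -0.2, -0.3]
gripper_width: 14.1
gripper_force: 0.0
```

>>> send_rows:
  motion:
    - {"tx": 0,"ty": 0,"tz": 0,"rx": 0,"ry": 0,"rz": 0,"gripper": 1}
    - {"tx": 0,"ty": 0,"tz": 0,"rx": 0,"ry": 0,"rz": 0,"gripper": 1}
    - {"tx": 0,"ty": 0,"tz": 0,"rx": 0,"ry": 0,"rz": 0,"gripper": 1}
    - {"tx": 0,"ty": 0,"tz": 0,"rx": 0,"ry": 0,"rz": 0,"gripper": 1}

```text
time_s: 5.7
ee_pos: [493.6, 183.4, 124.0]
ee_rot: [180.0, -0.0, 86.4]
force: [1.8, -0.3, -1.1]
gripper_width: 8.9
gripper_force: 40.0
```

The bar is gripped (40 N, 8.9 mm). I'll lift slowly along the hinge arc, tilting with the lid. Each row turns 0.0075 rad.

>>> send_rows:
  motion:
    - {"tx": 0,"ty": 0.0004,"tz": -0.0022,"rx": 0.0143,"ry": 0,"rz": 0,"gripper": 1}
    - {"tx": 0,"ty": 0.0004,"tz": -0.0022,"rx": 0.0143,"ry": 0,"rz": 0,"gripper": 1}
    - {"tx": 0,"ty": 0.0004,"tz": -0.0022,"rx": 0.0143,"ry": 0,"rz": 0,"gripper": 1}
    - {"tx": 0,"ty": 0.0004,"tz": -0.0022,"rx": 0.0143,"ry": 0,"rz": 0,"gripper": 1}
    - {"tx": 0,"ty": 0.0004,"tz": -0.0022,"rx": 0.0143,"ry": 0,"rz": 0,"gripper": 1}
    - {"tx": 0,"ty": 0.0004,"tz": -0.0022,"rx": 0.0143,"ry": 0,"rz": 0,"gripper": 1}

```text
time_s: 6.45
ee_pos: [493.5, 183.3, 126.9]
ee_rot: [-177.2, 0.1, 86.4]
force: [5.2, 3.7, -22.5]
gripper_width: 9.0
gripper_force: 40.0
```

>>> send_rows:
  motion:
    - {"tx": 0,"ty": 0.0004,"tz": -0.0022,"rx": 0.0143,"ry": 0,"rz": 0,"gripper": 1}
    - {"tx": 0,"ty": 0.0004,"tz": -0.0022,"rx": 0.0143,"ry": 0,"rz": 0,"gripper": 1}
    - {"tx": 0,"ty": 0.0004,"tz": -0.0022,"rx": 0.0143,"ry": 0,"rz": 0,"gripper": 1}
    - {"tx": 0,"ty": 0.0004,"tz": -0.0022,"rx": 0.0143,"ry": 0,"rz": 0,"gripper": 1}
    - {"tx": 0,"ty": 0.0004,"tz": -0.0022,"rx": 0.0143,"ry": 0,"rz": 0,"gripper": 1}
    - {"tx": 0,"ty": 0.0004,"tz": -0.0022,"rx": 0.0143,"ry": 0,"rz": 0,"gripper": 1}

```text
time_s: 7.2
ee_pos: [496.8, 183.2, 137.5]
ee_rot: [-174.9, -0.0, 86.4]
force: [5.3, -1.2, -4.8]
gripper_width: 8.7
gripper_force: 40.0
```

The seal broke, and the lid is at about 0.09 rad under a light load. I'll continue to about 0.18 rad and hold.

>>> send_rows:
  motion:
    - {"tx": 0,"ty": 0.0004,"tz": -0.0022,"rx": 0.0143,"ry": 0,"rz": 0,"gripper": 1}
    - {"tx": 0,"ty": 0.0004,"tz": -0.0022,"rx": 0.0143,"ry": 0,"rz": 0,"gripper": 1}
    - {"tx": 0,"ty": 0.0004,"tz": -0.0022,"rx": 0.0143,"ry": 0,"rz": 0,"gripper": 1}
    - {"tx": 0,"ty": 0.0004,"tz": -0.0022,"rx": 0.0143,"ry": 0,"rz": 0,"gripper": 1}
    - {"tx": 0,"ty": 0.0004,"tz": -0.0022,"rx": 0.0143,"ry": 0,"rz": 0,"gripper": 1}
    - {"tx": 0,"ty": 0.0004,"tz": -0.0022,"rx": 0.0143,"ry": 0,"rz": 0,"gripper": 1}
    - {"tx": 0,"ty": 0.0004,"tz": -0.0022,"rx": 0.0143,"ry": 0,"rz": 0,"gripper": 1}
    - {"tx": 0,"ty": 0.0004,"tz": -0.0022,"rx": 0.0143,"ry": 0,"rz": 0,"gripper": 1}
    - {"tx": 0,"ty": 0.0004,"tz": -0.0022,"rx": 0.0143,"ry": 0,"rz": 0,"gripper": 1}
    - {"tx": 0,"ty": 0.0004,"tz": -0.0022,"rx": 0.0143,"ry": 0,"rz": 0,"gripper": 1}
    - {"tx": 0,"ty": 0.0004,"tz": -0.0022,"rx": 0.0143,"ry": 0,"rz": 0,"gripper": 1}
    - {"tx": 0,"ty": 0.0004,"tz": -0.0022,"rx": 0.0143,"ry": 0,"rz": 0,"gripper": 1}

```text
time_s: 8.7
ee_pos: [500.8, 182.9, 149.7]
ee_rot: [-169.7, -0.0, 86.4]
force: [4.9, -0.3, -5.9]
gripper_width: 9.2
gripper_force: 40.0
```

>>> send_rows:
  motion:
    - {"tx": 0,"ty": 0,"tz": 0,"rx": 0,"ry": 0,"rz": 0,"gripper": 1}
    - {"tx": 0,"ty": 0,"tz": 0,"rx": 0,"ry": 0,"rz": 0,"gripper": 1}
    - {"tx": 0,"ty": 0,"tz": 0,"rx": 0,"ry": 0,"rz": 0,"gripper": 1}
    - {"tx": 0,"ty": 0,"tz": 0,"rx": 0,"ry": 0,"rz": 0,"gripper": 1}
    - {"tx": 0,"ty": 0,"tz": 0,"rx": 0,"ry": 0,"rz": 0,"gripper": 1}
    - {"tx": 0,"ty": 0,"tz": 0,"rx": 0,"ry": 0,"rz": 0,"gripper": 1}
    - {"tx": 0,"ty": 0,"tz": 0,"rx": 0,"ry": 0,"rz": 0,"gripper": 1}
    - {"tx": 0,"ty": 0,"tz": 0,"rx": 0,"ry": 0,"rz": 0,"gripper": 1}
    - {"tx": 0,"ty": 0,"tz": 0,"rx": 0,"ry": 0,"rz": 0,"gripper": 1}
    - {"tx": 0,"ty": 0,"tz": 0,"rx": 0,"ry": 0,"rz": 0,"gripper": 1}
    - {"tx": 0,"ty": 0,"tz": 0,"rx": 0,"ry": 0,"rz": 0,"gripper": 1}
    - {"tx": 0,"ty": 0,"tz": 0,"rx": 0,"ry": 0,"rz": 0,"gripper": 1}

```text
time_s: 10.2
ee_pos: [500.8, 182.9, 149.6]
ee_rot: [-169.8, -0.0, 86.4]
force: [5.2, -0.8, -6.0]
gripper_width: 9.1
gripper_force: 40.0
```

>>> send_rows:
  motion:
    - {"tx": 0,"ty": 0,"tz": 0,"rx": 0,"ry": 0,"rz": 0,"gripper": 1}
    - {"tx": 0,"ty": 0,"tz": 0,"rx": 0,"ry": 0,"rz": 0,"gripper": 1}
    - {"tx": 0,"ty": 0,"tz": 0,"rx": 0,"ry": 0,"rz": 0,"gripper": 1}
    - {"tx": 0,"ty": 0,"tz": 0,"rx": 0,"ry": 0,"rz": 0,"gripper": 1}
    - {"tx": 0,"ty": 0,"tz": 0,"rx": 0,"ry": 0,"rz": 0,"gripper": 1}
    - {"tx": 0,"ty": 0,"tz": 0,"rx": 0,"ry": 0,"rz": 0,"gripper": 1}
    - {"tx": 0,"ty": 0,"tz": 0,"rx": 0,"ry": 0,"rz": 0,"gripper": 1}
    - {"tx": 0,"ty": 0,"tz": 0,"rx": 0,"ry": 0,"rz": 0,"gripper": 1}
    - {"tx": 0,"ty": 0,"tz": 0,"rx": 0,"ry": 0,"rz": 0,"gripper": 1}
    - {"tx": 0,"ty": 0,"tz": 0,"rx": 0,"ry": 0,"rz": 0,"gripper": 1}
    - {"tx": 0,"ty": 0,"tz": 0,"rx": 0,"ry": 0,"rz": 0,"gripper": 1}
    - {"tx": 0,"ty": 0,"tz": 0,"rx": 0,"ry": 0,"rz": 0,"gripper": 1}

```text
time_s: 11.7
ee_pos: [500.7, 182.9, 149.6]
ee_rot: [-169.8, -0.0, 86.4]
force: [5.9, -0.5, -6.9]
gripper_width: 9.1
gripper_force: 40.0
```

Run:
```python
from h import *
g=grab('scene'); cv2.imwrite('pics/s1.png',cv2.resize(g['frame'][150:330,200:440,::-1],(800,600),interpolation=3)); s=g['state'];print(s['ee_pos'],s['ee_rot'],s['force'],s['gripper_force'])
```

```text
[500.7259969  182.94590711 149.6351912 ] [-1.69756584e+02 -3.72676233e-03  8.64438663e+01] [ 5.88248645 -0.52055462 -6.91998804] 39.99883532524109
```

View pics/s1.png

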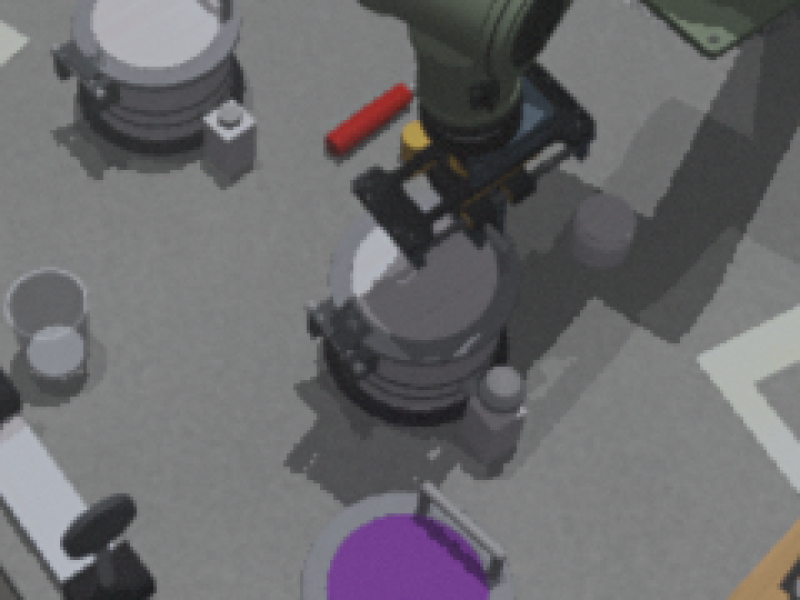

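The picture shows lid A (disc centred near (425,280)) tilted ajar in the gripper, with B shut and the bystanders in place. The 25.7 mm TCP rise matches about 0.18 rad, and it has held steady for 3 s. I'll hand it in.

```bash
python3 -c "
from workcell import env
print(env.job_done())"
```

```text
the job is handed in; nothing more can be done
None
```

I handed the job in with the vented chamber's lid (chamber_a) held by its handle at about 0.18 rad, a gap of roughly 3 cm, steady for 3 s; chamber_b's lid stayed shut and nothing else was disturbed, but no verdict came back.

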